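# Snap the lid of the staple tub shut all round

### The arm

A 6-joint arm with a two-finger parallel gripper is mounted at the origin on the work surface. World frame = base frame: x ahead of the robot, y to its left, z up, the work surface at z = 0. Lengths are in m, angles in rad, forces in N, time in s.
With the tool pointing down it reaches from about 0.25 to 0.775 m from the base axis. Payload 4 kg.
Tool frame: the origin (TCP) lies midway between the tips of the shut fingers; the grasp point (between the pads) lies 19 mm behind it; z points along the fingers, y is the direction in which the jaws open and shut (so a half turn about z gives the same grasp; the last joint's range is limited). The gripper opens to 94 mm and grips with 3 to 60 N. Pads are 16 mm wide; open, the fingers measure 119 mm over their backs; the gripper's body (75 mm by 177 mm) begins 78 mm behind the grasp point.
Start: joints at [1.225, 0.087, 1.371, -0, 1.684, -0.103], TCP at [0.132, 0.534, 0.206] pointing down, gripper open.
Joint ranges: [-3.1, 3.1], [-0.76, 2.03], [0.27, 2.55], [-1.08, 4.22], [0.17, 2.65], [-2.57, 2.57]. Speed limits (rad/s): [2.79, 2.79, 3.14, 3.14, 3.14, 3.14].

### API

Orientations are given as [roll, pitch, yaw] about the fixed x, y, z axes, in that order (R = Rz(yaw) Ry(pitch) Rx(roll)).
In Python, from bench import robot, cams gives the robot as it stands.
- The arm moves only by the tool step_arm, never from a script. Its argument "plan" is a list that holds one entry, the list of rows, each a list of 5 numbers: the shift along the world's x, y, z in mm, then the turn about the world's z in rad, then the opening in per cent of the stroke, from 0 (shut) to 100 (fully open). In form: [[[tx, ty, tz, turn, fingers], ...]]. A call has 1 to 8 rows; each row is the pose to reach, as a shift and turn from the pose commanded when the call began; what a row does not reach only later rows make up. A row lasts 1/12 s, in which the tool goes at most 41.7 mm and 7.16 degrees, less where a joint would pass 70% of its speed; a pose out of reach is approached as far as the arm can. A call with a gripper value outside its range is refused whole. The fingers move at their own pace and stop on an object; the grip force is fixed at half the most. Time passes only in rows, so rows that repeat a pose let the fingers close. It gives the time, the measured TCP pose, the force and the opening at its end, in the units of the state.
- robot.get_obs(): the state, without advancing time (a new reading comes with each control period).
- cams.snapshot(name): name is "side" or "top"; returns a dict with "frame" (420x560x3 uint8, red, green, blue), "camera_matrix" (3x3 intrinsics, pixels), "origin" and "attitude" of the camera in the world. Camera axes: x right, y down, z forward; pixel columns grow to the right and rows downward; lengths in m; the calibration is good to about 2 mm. A picture is of the moment at which its call begins. There is no depth.
- robot.close_job(): hands the job in, once; it reports no verdict.
The state is a dict: "time": time; "joint_positions": joint angles; "qvel": joint speeds; "joint_torque": joint torques, N m; "tool_pos": TCP position; "ee_rot": TCP orientation; "wrist_force": force on the tool from outside, world axes, zero at the start; "wrist_torque": the same for the moment, N m; "width": finger opening in m.
Only numpy, scipy, OpenCV 4.12 (cv2) and the standard library are available. Lean on these libraries where they do the work, as an engineer would, in place of code of your own. Each camera call takes 0.05 s, during which the arm holds its last target. There are 200 camera calls.

### The job

The lid is only resting on the plastic tub of fencing staples: its corners are down, but the four sides of its rim still stand up. With the tips of the fingers, press down the rim along each side until all four sides have clicked shut and lie flush with the corners. Only press: do not lift, tip, shove or crush the tub, and leave the other things on the bench where they lie.

Things in the scene. Friction and masses are not known exactly. Their poses are not given: they have to be found in the camera images.
- tub: Off-white plastic tub of staples, about 1.8 kg, loose. Origin: centre of underside; z up, x along the long sides. Lid 200 (x) by 140 (y) mm, rim top 96 mm up when shut. The lid's sunk middle (120 x 60 mm, 92 mm up) and four rounded corners (24 mm, 96 mm up) are down and do not move; the four rim sides between the corners are separate sections, each hinged along the edge of the sunk middle.
- long_a (a joint): Tilt of the lid side at the tub's +y: section 140 mm long, 40 mm from hinge to outer edge, a 12 mm wide rim bead along that edge. 0 rad = up, top of the rim about 8 mm too high; 0.23 = shut. Below 0.15 it springs back up, past that it snaps shut and stays. Pressed anywhere along the bead's top it takes about 8 N (up to 20 N where a finger drags on it); nearer the hinge, more.
- long_b (a joint): The same for the lid side at the tub's -y.
- short_a (a joint): The same for the lid side at the tub's +x (section 82 mm long, hinge 60 mm from the middle; otherwise alike).
- short_b (a joint): The same for the lid side at the tub's -x.
- long_a_rim (a point): Top of the rim bead of side long_a, half-way along it; moves with it. When shut it lies 64 mm from the middle of the tub (+y) and 96 mm above the tub's underside.
- long_b_rim (a point): The same for side long_b (64 mm to -y).
- short_a_rim (a point): The same for side short_a (94 mm to +x).
- short_b_rim (a point): The same for side short_b (94 mm to -x).
- staple_tin: Bystander: open tin of staples, 92 mm across, 95 mm high, near one short end of the tub. Origin under its centre.
- tape_measure: Bystander: tape measure 72 x 42 x 66 mm high, near the other short end of the tub. Origin under its centre.
- pliers: Bystander: pliers with blue grips, about 195 mm long and 15 mm high, lying along the far long side of the tub. Origin near the middle, on the bench.
- pencil: Bystander: flat carpenter's pencil 170 mm long, 7 mm high, along the near long side of the tub. Origin under its middle.
- mallet: Bystander: small rubber mallet, head 60 mm across and 88 mm long, wooden handle 240 mm, lying at the left of the bench. Origin under its head.
- clear_tray: Bystander: clear plastic tray 200 x 140 x 42 mm with a few staples in it, at the right of the bench. Origin under its centre.
Mind the look-alikes: they are no part of the job. What is meant by the tub is not pink, and is the smaller of those in its own colour.

How it is judged:
At the end, for the whole second after the job is handed in: All four lid sides are clicked shut (each above 0.19 of 0.23 rad, that is within 1.5 mm of fully down), and the tub stands flat and at rest within 40 mm of where it stood (value of joint each of long_a, long_b, short_a, short_b above 0.19 rad and angle between tub's own z axis and vertical below 0.05 rad and height (world z) of tub below 0.01 m and distance of tub from where it was at the start of the episode below 0.04 m and linear speed of tub below 0.02 m/s); the robot touches nothing.
It fails at once if the tub is lifted off the bench or tipped (height (world z) of tub above 0.012 m or angle between tub's own z axis and vertical above 0.12 rad).
It fails at once if the tub is shoved more than 40 mm (distance of tub from where it was at the start of the episode above 0.04 m).
It fails at once if the tub is crushed (more than 70 N) (contact force between the fingers and tub above 70 N).
It fails at once if the tub is pressed with the arm or the gripper's body instead of the fingers (contact force between the arm and tub above 3 N).
It fails at once if another thing on the bench is moved more than 30 mm (distance of any of staple_tin, tape_measure, pliers, pencil, mallet, clear_tray from where it was at the start of the episode above 0.03 m).
It also fails if it takes over 54 s, if anything falls off the work surface, if the arm or the gripper's body presses on something with over 40 N, if the wrist force passes 120 N, or if a joint passes its speed limit or range.

## Working session

There is one attempt and no reset: what is moved stays moved. The work goes in short steps, Python scripts to look and compute and a tool call to move; the robot and the scene stay as the last step left them, time stands still between calls to the robot, and variables do not carry over. Pictures are saved under pics/ and viewed, about 8 in all and at most 12, crops included, and the job is handed in when it is done.

Besides the shell and the picture viewer there is one more tool, called after "Request:" as name([rows], argument=value, ...), one row to a line, values as JSON. step_arm: Moves the arm, as the interface text tells. Its arguments: {"type":"object","properties":{"plan":{"type":"array"}},"required":["plan"]}

```bash
mkdir -p pics; cat > h.py <<'E'
import numpy as np,cv2
from bench import robot,cams
def shot(n,f):
    s=cams.snapshot(n);cv2.imwrite('pics/'+f+'.png',s['frame'][:,:,::-1]);np.savez('pics/'+f+'.npz',**s);return s
def load(f): return np.load('pics/'+f+'.npz')
def R(s):
    a=np.array(s['attitude'])
    if a.shape==(3,3): return a
    from scipy.spatial.transform import Rotation as Q
    return Q.from_euler('xyz',a).as_matrix() if a.size==3 else Q.from_quat(a).as_matrix()
def px2w(s,u,v,z):
    d=R(s)@np.linalg.inv(s['camera_matrix'])@np.array([u,v,1.]);o=s['origin'];return o+d*(z-o[2])/d[2]
def w2px(s,p):
    q=s['camera_matrix']@(R(s).T@(np.array(p)-s['origin']));return q[:2]/q[2]
E
python3 - <<'E'
from h import *
a=shot('top','t0');b=shot('side','s0')
for s in(a,b):print(s['camera_matrix'],s['origin'],s['attitude'])
cv2.imwrite('pics/both.png',cv2.resize(np.hstack([a['frame'],b['frame']])[:,:,::-1],None,fx=.71,fy=.71))
print(robot.get_obs())
E
```

```text
[[445.61823745   0.         281.21640712]
 [  0.         445.61823745 210.11219194]
 [  0.           0.           1.        ]] [ 0.31774526 -0.01367781  1.18228535] [-2.9825003   0.02414191 -1.56163703]
[[511.94671065   0.         279.63704257]
 [  0.         511.94671065 211.93782529]
 [  0.           0.           1.        ]] [-0.07077608 -0.8545516   1.1130814 ] [-2.35073167  0.0200224  -0.60865615]
{'time': 0.1, 'joint_positions': array([ 1.22489523e+00,  8.78485367e-02,  1.37205107e+00,  1.75198705e-05,
        1.68358038e+00, -1.03071237e-01]), 'qvel': array([-2.66794888e-05, -1.88210666e-03, -2.16185746e-03,  4.72946706e-04,
        7.81314035e-04,  9.92720062e-04]), 'joint_torque': array([ 2.04522083e-03, -3.41254377e+01, -3.03302264e+01,  7.19685573e-02,
        3.04574647e-02, -1.01224482e-04]), 'tool_pos': array([0.13207037, 0.5334225 , 0.20446541]), 'ee_rot': array([-3.13971713e+00, -2.11504914e-04,  2.89876455e+00]), 'wrist_force': array([ 0.03812958,  1.27952316, -0.0874904 ]), 'wrist_torque': array([ 0.00804762, -0.01822147,  0.00153585]), 'width': 0.09390131593899685}
```

View pics/t0.png

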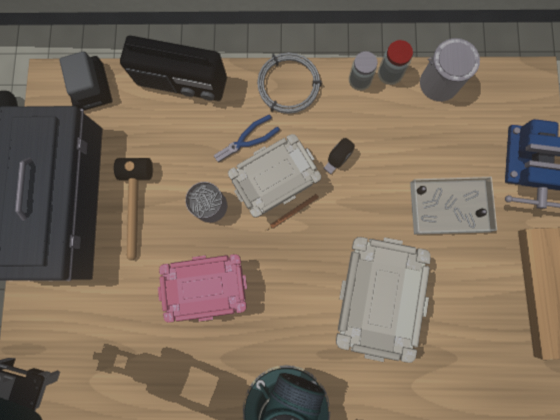

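View pics/s0.png

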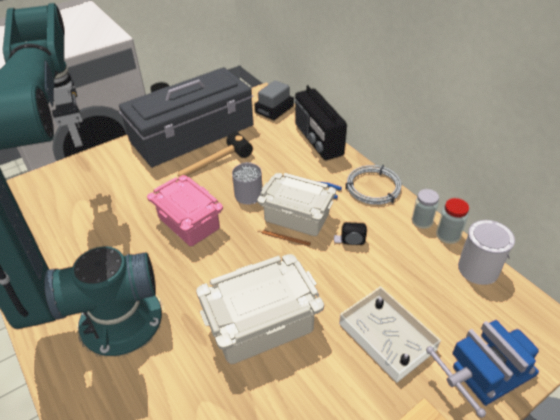

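The tub is the smaller off-white one at about (276,176) in the top view, between the tin (206,202), tape measure (341,153), pliers and pencil. I'll enlarge it next.

```bash
python3 - <<'E'
from h import *
a=load('t0');b=load('s0')
print(w2px(a,[0,0,0]),w2px(b,[0,0,0]))
A=cv2.resize(a['frame'][105:240,180:370],None,fx=4,fy=4,interpolation=2)
cv2.imwrite('pics/tc.png',A[:,:,::-1])
B=cv2.resize(b['frame'][150:260,225:375],None,fx=5,fy=5,interpolation=2)
cv2.imwrite('pics/sc.png',B[:,:,::-1])
E
```

```text
[285.98622322 409.92729687] [120.83864207 319.25357409]
```

View pics/tc.png

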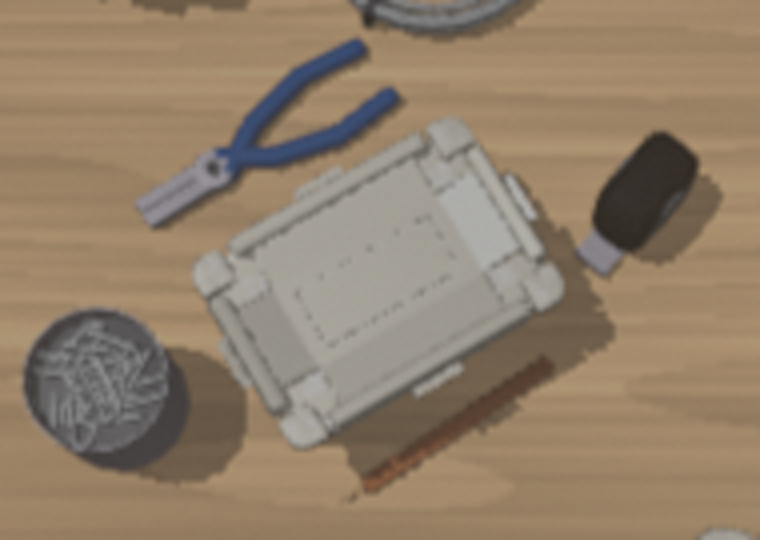

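View pics/sc.png

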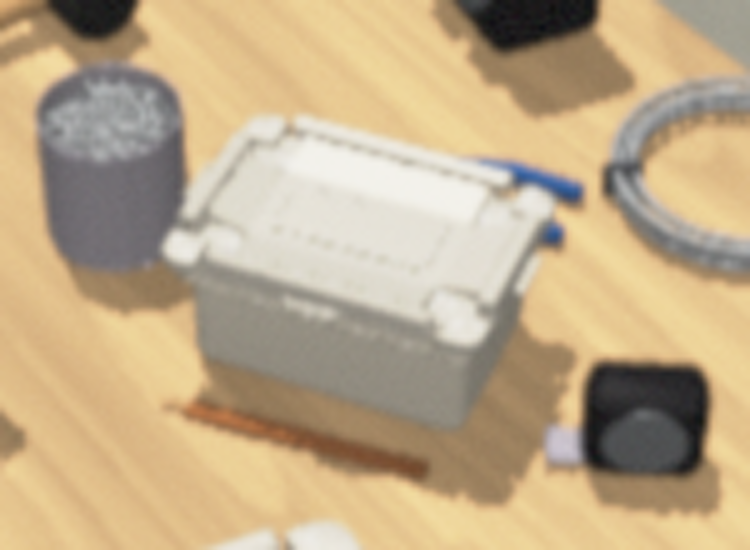

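```bash
python3 - <<'E'
from h import *
a=load('t0');b=load('s0')
C=lambda s,x0,y0,f,P,z:np.array([px2w(s,x0+(u+.5)/f-.5,y0+(v+.5)/f-.5,z) for u,v in P])
T=C(a,180,105,4,[(450,138),(545,285),(308,425),(213,272)],.096)
# side: far-left, near-left, near-right, far-right corner
S=C(b,225,150,5,[(268,130),(183,245),(460,325),(535,205)],.096)
for P in(T,S):
    print(P.round(4).tolist(),P.mean(0).round(4))
    print([np.linalg.norm(P[i]-P[(i+1)%4]).round(3) for i in range(4)])
d=(T[0]-T[3])+(T[1]-T[2]);print('yaw long axis',np.arctan2(d[1],d[0]))
d=(S[3]-S[0])+(S[2]-S[1]);print('yaw side',np.arctan2(d[1],d[0]))
E
```

```text
[[0.6741, -0.0118, 0.096], [0.5788, -0.0716, 0.096], [0.4896, 0.0749, 0.096], [0.5865, 0.1364, 0.096]] [0.5823 0.032  0.096 ]
[np.float64(0.112), np.float64(0.172), np.float64(0.115), np.float64(0.172)]
[[0.587, 0.1325, 0.096], [0.4887, 0.0776, 0.096], [0.5784, -0.0689, 0.096], [0.6752, -0.0159, 0.096]] [0.5823 0.0313 0.096 ]
[np.float64(0.113), np.float64(0.172), np.float64(0.11), np.float64(0.173)]
yaw long axis -1.030489762749176
yaw side -1.027866585565463
```

Request:
step_arm([
  [[0,-40,0,-0.1,0],[0,-80,0,-0.2,0],[0,-120,0,-0.3,0],[0,-160,0,-0.4,0],[28,-190,0,-0.5,0],[56,-220,0,-0.6,0],[84,-250,0,-0.7,0],[112,-280,0,-0.786,0]],
])

```text
time: 0.77
tool_pos: [0.2445, 0.2522, 0.2053]
ee_rot: [3.141, -0.0, 2.109]
wrist_force: [1.1, 0.7, 0.1]
width: 0.0441
```

Request:
step_arm([
  [[36,-18,0,0,0],[72,-35,0,0,0],[109,-53,0,0,0],[145,-71,0,0,0],[181,-88,0,0,0],[217,-106,0,0,0],[254,-124,-20,0,0],[290,-142,-40,0,0]],
])

```text
time: 1.43
tool_pos: [0.5307, 0.1136, 0.1691]
ee_rot: [3.139, 0.001, 2.112]
wrist_force: [0.6, -0.1, 0.8]
width: 0.0006
```

Request:
step_arm([
  [[0,0,-20,0,0],[0,0,-35,0,0],[0,0,-45,0,0],[0,0,-45,0,0]],
])

```text
time: 1.77
tool_pos: [0.5264, 0.1145, 0.1203]
ee_rot: [-3.136, -0.003, 2.113]
wrist_force: [0.2, 0.2, -0.1]
width: 0.0005
```

Request:
step_arm([
  [[0,0,0,0,0],[0,0,0,0,0]],
])

```text
time: 1.93
tool_pos: [0.5288, 0.1152, 0.1252]
ee_rot: [3.139, 0.001, 2.113]
wrist_force: [0.1, -0.0, 0.3]
width: 0.0007
```

```bash
python3 - <<'E'
from h import *
a=shot('top','t1');b=shot('side','s1')
o=robot.get_obs();print(o['tool_pos'],o['wrist_force'],o['joint_positions'])
print(w2px(a,o['tool_pos']),w2px(b,o['tool_pos']))
A=cv2.resize(a['frame'][105:240,180:370],None,fx=4,fy=4,interpolation=2)
B=cv2.resize(b['frame'][130:265,200:390],None,fx=4,fy=4,interpolation=2)
cv2.imwrite('pics/v1.png',cv2.resize(np.vstack([A,B]),None,fx=.55,fy=.55,interpolation=3)[:,:,::-1])
E
```

```text
[0.52903106 0.11524072 0.12564515] [ 0.30710662  0.31257281 -0.58718199] [ 1.09748502e-01  9.49020318e-02  1.52133910e+00  1.00212837e-05
  1.52188918e+00 -4.32845957e-01]
[239.35121698 192.80103993] [265.13574071 178.62213952]
```

View pics/v1.png

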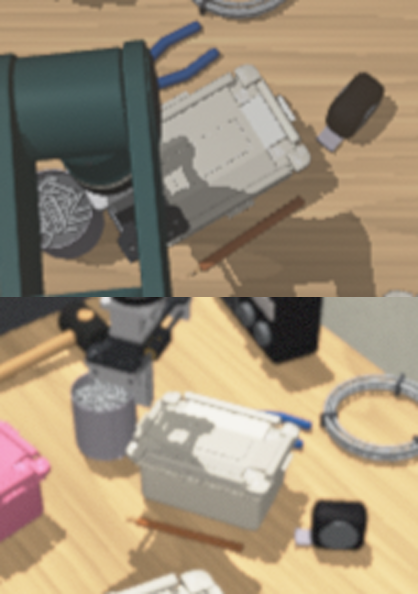

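```bash
python3 - <<'E'
from h import *
b=load('s1')
B=cv2.resize(b['frame'][140:220,215:315],None,fx=7,fy=7,interpolation=2)
cv2.imwrite('pics/v2.png',B[:,:,::-1])
E
```

```text
(no output)
```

View pics/v2.png

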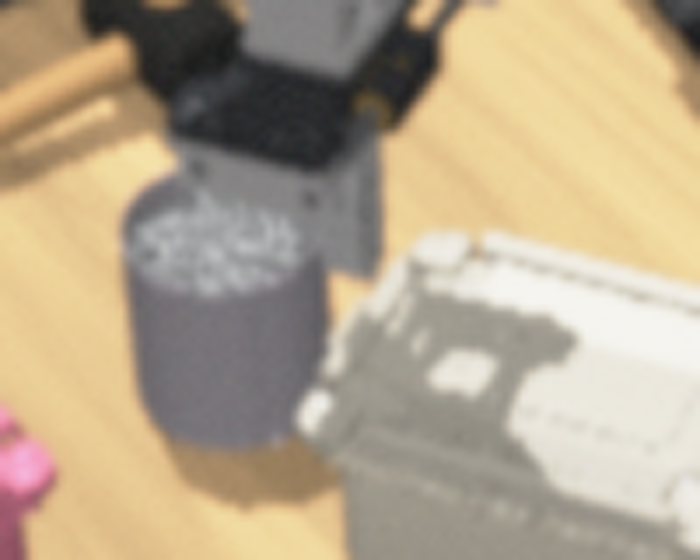

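Fingertip at crop (350,268), i.e. px (265,178), which matches the projected measured TCP, so the measured pose can be trusted. I'll correct sideways and then press in small steps.

Request:
step_arm([
  [[5,-3,0,0,0],[5,-3,0,0,0],[5,-3,-5,0,0],[5,-3,-10,0,0],[5,-3,-10,0,0]],
])

```text
time: 2.45
tool_pos: [0.5324, 0.1117, 0.1122]
ee_rot: [-3.139, -0.001, 2.113]
wrist_force: [-0.2, 1.0, -0.5]
width: 0.0004
```

Request:
step_arm([
  [[1,0,-5,0,0],[1,0,-8,0,0],[1,0,-10,0,0],[1,0,-10,0,0]],
])

```text
time: 2.78
tool_pos: [0.534, 0.1121, 0.1033]
ee_rot: [-3.141, -0.001, 2.113]
wrist_force: [-0.7, 0.1, 0.2]
width: 0.0004
```

Request:
step_arm([
  [[0,0,-2,0,0],[0,0,-4,0,0],[0,0,-4,0,0]],
])

```text
time: 3.03
tool_pos: [0.5342, 0.1124, 0.1016]
ee_rot: [3.141, -0.001, 2.113]
wrist_force: [-4.1, 0.8, 6.1]
width: 0.0008
```

Request:
step_arm([
  [[0,0,-1.5,0,0],[0,0,-3,0,0],[0,0,-3,0,0]],
])

```text
time: 3.28
tool_pos: [0.5345, 0.1121, 0.0977]
ee_rot: [3.14, 0.0, 2.113]
wrist_force: [0.9, -0.5, -0.3]
width: 0.0006
```

Request:
step_arm([
  [[0,0,-1.5,0,0],[0,0,-3,0,0],[0,0,-3,0,0]],
])

```text
time: 3.53
tool_pos: [0.5348, 0.1119, 0.0956]
ee_rot: [3.14, 0.001, 2.113]
wrist_force: [-2.4, 0.6, 7.8]
width: 0.0004
```

Force rose to 6 N, dropped as the side snapped, then it met a firm stop at 95.6 mm, so short_b is shut. Next is short_a.

Request:
step_arm([
  [[0,0,20,0,0],[0,0,32,0,0],[19,-32,32,0,0],[38,-64,32,0,0],[57,-96,32,0,0],[76,-128,32,0,0],[96,-161,30,0,0],[96,-161,25,0,0]],
])

```text
time: 4.2
tool_pos: [0.6334, -0.056, 0.1186]
ee_rot: [3.141, 0.005, 2.106]
wrist_force: [-1.1, -0.5, -0.4]
width: 0.0004
```

Request:
step_arm([
  [[0,0,0,0,0],[0,0,0,0,0],[0,0,0,0,0]],
])

```text
time: 4.45
tool_pos: [0.6299, -0.0482, 0.1188]
ee_rot: [3.142, -0.0, 2.114]
wrist_force: [0.2, -0.6, -0.7]
width: 0.0009
```

Request:
step_arm([
  [[1,-1,-6,0,0],[1,-1,-12,0,0],[1,-1,-14,0,0],[1,-1,-16,0,0],[1,-1,-16,0,0]],
])

```text
time: 4.87
tool_pos: [0.6311, -0.0496, 0.1028]
ee_rot: [-3.142, -0.0, 2.113]
wrist_force: [-0.3, 1.0, 1.0]
width: 0.0006
```

Request:
step_arm([
  [[0,0,-1.5,0,0],[0,0,-3,0,0],[0,0,-3,0,0]],
])

```text
time: 5.12
tool_pos: [0.6314, -0.0499, 0.1017]
ee_rot: [3.141, 0.0, 2.113]
wrist_force: [-2.7, 1.5, 6.9]
width: 0.0003
```

Request:
step_arm([
  [[0,0,-1.5,0,0],[0,0,-3,0,0],[0,0,-3,0,0]],
])

```text
time: 5.37
tool_pos: [0.6316, -0.0506, 0.098]
ee_rot: [3.141, 0.002, 2.113]
wrist_force: [-0.4, -0.9, 1.3]
width: 0.0009
```

Request:
step_arm([
  [[0,0,-1.5,0,0],[0,0,-3,0,0],[0,0,-3,0,0]],
])

```text
time: 5.62
tool_pos: [0.6319, -0.0506, 0.0956]
ee_rot: [3.14, 0.002, 2.113]
wrist_force: [-2.9, -0.7, 7.8]
width: 0.0002
```

Request:
step_arm([
  [[0,0,20,0,0],[0,0,45,0,0],[-20,10,45,-0.12,0],[-40,20,45,-0.24,0],[-60,30,45,-0.36,0],[-80,40,45,-0.48,0],[-104,49,45,-0.6,0],[-104,49,45,-0.72,0]],
])

```text
time: 6.28
tool_pos: [0.5234, 0.0007, 0.1375]
ee_rot: [-3.137, -0.001, 1.388]
wrist_force: [-0.2, 0.1, -0.6]
width: 0.0007
```

Request:
step_arm([
  [[0,0,0,-0.12,0],[0,0,0,-0.24,0],[0,0,0,-0.36,0],[0,0,0,-0.48,0],[0,0,0,-0.6,0],[0,0,-10,-0.72,0],[0,0,-20,-0.84,0],[0,0,-20,-0.851,0]],
])

```text
time: 6.95
tool_pos: [0.5257, -0.0009, 0.1157]
ee_rot: [-3.138, 0.004, 0.539]
wrist_force: [-0.1, -0.3, -1.5]
width: 0.0006
```

Request:
step_arm([
  [[0,0,0,0,0],[0,0,0,0,0],[0,0,0,0,0]],
])

```text
time: 7.2
tool_pos: [0.5277, -0.0012, 0.1193]
ee_rot: [3.141, -0.001, 0.543]
wrist_force: [0.3, -0.1, 0.4]
width: 0.0004
```

Request:
step_arm([
  [[0,0,-6,0,0],[0,0,-12,0,0],[0,0,-14,0,0],[0,0,-16,0,0],[0,0,-16,0,0]],
])

```text
time: 7.62
tool_pos: [0.5268, -0.0014, 0.1027]
ee_rot: [-3.141, 0.001, 0.542]
wrist_force: [-1.3, -0.8, 1.8]
width: 0.0003
```

Request:
step_arm([
  [[0,0,-1.5,0,0],[0,0,-3,0,0],[0,0,-3,0,0]],
])

```text
time: 7.87
tool_pos: [0.527, -0.0014, 0.1017]
ee_rot: [3.141, 0.0, 0.542]
wrist_force: [-4.4, -1.1, 8.9]
width: 0.0003
```

Request:
step_arm([
  [[0,0,-1.5,0,0],[0,0,-3,0,0],[0,0,-3,0,0]],
])

```text
time: 8.12
tool_pos: [0.5275, -0.0012, 0.0975]
ee_rot: [3.141, -0.001, 0.542]
wrist_force: [0.1, 0.4, 0.7]
width: 0.0006
```

Request:
step_arm([
  [[0,0,-1.5,0,0],[0,0,-3,0,0],[0,0,-3,0,0]],
])

```text
time: 8.37
tool_pos: [0.5279, -0.0011, 0.0956]
ee_rot: [3.14, -0.002, 0.542]
wrist_force: [-2.6, -0.0, 8.1]
width: 0.0006
```

Same signature, so long_b is shut. Now long_a, a shift of (+110, +66).

Request:
step_arm([
  [[0,0,20,0,0],[0,0,32,0,0],[27,16,32,0,0],[55,33,32,0,0],[82,49,32,0,0],[110,66,32,0,0],[110,66,26,0,0],[110,66,26,0,0]],
])

```text
time: 9.03
tool_pos: [0.6374, 0.0657, 0.1172]
ee_rot: [-3.14, 0.003, 0.543]
wrist_force: [-0.6, -0.6, -0.9]
width: 0.0005
```

Request:
step_arm([
  [[0,0,0,0,0],[0,0,0,0,0],[0,0,0,0,0]],
])

```text
time: 9.28
tool_pos: [0.6368, 0.0642, 0.1206]
ee_rot: [3.141, -0.001, 0.541]
wrist_force: [0.1, 0.2, -0.4]
width: 0.0005
```

Request:
step_arm([
  [[0,0,-7,0,0],[0,0,-13,0,0],[0,0,-15,0,0],[0,0,-17,0,0],[0,0,-17,0,0]],
])

```text
time: 9.7
tool_pos: [0.637, 0.0647, 0.1027]
ee_rot: [-3.141, 0.001, 0.542]
wrist_force: [0.0, -0.0, 0.4]
width: 0.0004
```

Request:
step_arm([
  [[0,0,-1.5,0,0],[0,0,-3,0,0],[0,0,-3,0,0]],
])

```text
time: 9.95
tool_pos: [0.6373, 0.0648, 0.1018]
ee_rot: [3.141, -0.001, 0.542]
wrist_force: [-3.2, -0.3, 7.4]
width: 0.0004
```

Request:
step_arm([
  [[0,0,-1.5,0,0],[0,0,-3,0,0],[0,0,-3,0,0]],
])

```text
time: 10.2
tool_pos: [0.6378, 0.0651, 0.0976]
ee_rot: [3.141, -0.002, 0.542]
wrist_force: [-0.2, -0.5, 0.7]
width: 0.0006
```

Request:
step_arm([
  [[0,0,-1.5,0,0],[0,0,-3,0,0],[0,0,-3,0,0]],
])

```text
time: 10.45
tool_pos: [0.638, 0.065, 0.0956]
ee_rot: [3.141, -0.002, 0.542]
wrist_force: [-2.6, 0.6, 7.7]
width: 0.0005
```

Next I'll lift, retreat to the left and rear, and look.

Request:
step_arm([
  [[0,0,30,0,0],[0,0,70,0,0],[-15,5,110,0,0],[-50,25,120,0,0],[-85,45,120,0,0],[-120,65,120,0,0],[-155,85,120,0,0],[-190,105,120,0,0]],
])

```text
time: 11.12
tool_pos: [0.4455, 0.1702, 0.213]
ee_rot: [-3.141, 0.001, 0.541]
wrist_force: [0.1, 0.8, 1.1]
width: 0.0007
```

Request:
step_arm([
  [[-35,20,0,0,0],[-70,40,0,0,0],[-100,65,0,0,0],[-130,90,0,0,0],[-160,115,0,0,0],[-190,140,0,0,0],[-220,165,0,0,0],[-250,190,0,0,0]],
])

```text
time: 11.78
tool_pos: [0.1957, 0.3604, 0.2133]
ee_rot: [3.141, -0.0, 0.541]
wrist_force: [-0.9, 0.9, 0.4]
width: 0.0002
```

```bash
python3 - <<'E'
from h import *
a=shot('top','t2');b=shot('side','s2');o=robot.get_obs();print(o['time'],o['tool_pos'],o['wrist_force'])
A=cv2.resize(a['frame'][105:240,180:370],None,fx=3,fy=3,interpolation=2)
B=cv2.resize(b['frame'][150:260,225:375],None,fx=3.8,fy=3.8,interpolation=2)[:,:570]
v=np.full((405+B.shape[0],570,3),0,np.uint8);v[:405]=A;v[405:,:B.shape[1]]=B
v=cv2.resize(v,None,fx=.72,fy=.72,interpolation=3)
cv2.imwrite('pics/v3.png',v[:,:,::-1])
E
```

```text
11.8833 [0.19299322 0.36224198 0.21314495] [ 1.0222894  -0.20363393  0.5568664 ]
```

View pics/v3.png

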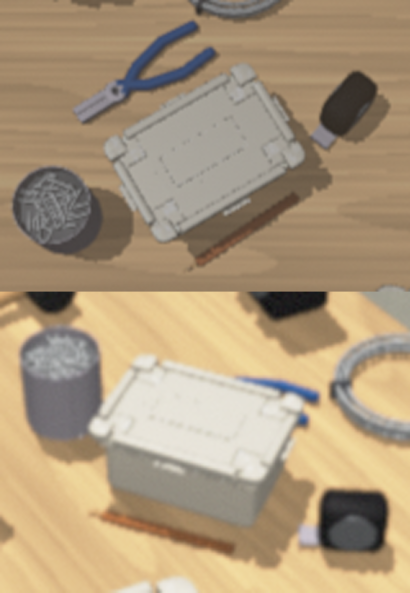

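The lid is flat and evenly shaded on all four sides, with the corners at (244,75), (292,152), (165,230) and (116,147) in the crop. The tub and its neighbours are where they were. I'll hand the job in.

```bash
python3 -c "
from bench import robot
print(robot.close_job())"
```

```text
the job is handed in; nothing more can be done
None
```

All four lid sides look clicked shut and the job is handed in, at about 12 s of the 54 s allowed. The hand-in gives no verdict.

I found the tub in both cameras, which agreed within 1 mm on its centre. I pressed each rim bead at mid-side with the shut fingertips.

- **Pressing:** each side took about 6–9 N, gave way to about 1 N or less, then met a firm stop with the tip at 95.6 mm (rim top when shut: 96 mm). The highest force I read was about 10 N.
- **Last pictures:** all four sides lie flat with the corners. The tub, tin, tape measure, pliers and pencil look unmoved. My last crop did not cover the mallet and tray, but the arm met nothing on the way.
- **At hand-in:** the arm was clear of everything, with about 1 N on the wrist.

No check failed. The arm settled up to about 5 mm off its commanded pose on the first approach, and I corrected that from the measured pose before pressing.

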